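# Cull the misfit cabinet pulls and shut them away

## Robot

A 7-joint arm with a two-finger parallel gripper is mounted at the origin on the work surface. World frame = base frame: x ahead of the robot, y to its left, z up, the work surface at z = 0. Lengths are in mm, angles in rad, forces in N, time in s.
With the tool pointing down it reaches from about 375 to 925 mm from the base axis. Payload 3.1 kg.
Tool frame: the origin (TCP) lies between the finger pads; the fingertips stand 25 mm ahead of it and the grasp point (between the pads) lies 6 mm ahead of it; z points along the fingers, y is the direction in which the jaws open and shut (so a half turn about z gives the same grasp; the last joint's range is limited). The gripper opens to 85 mm and grips with 20 to 120 N. Pads are 22 mm wide; open, the fingers measure 114 mm over their backs; the gripper's body (76 mm by 85 mm) begins 54 mm behind the grasp point. The pads swing forward as they close: fully open they stand 13 mm farther back than shut.
Start: joints at [-1.443, 0.383, 0.044, 1.598, -0.018, 1.161, -0.05], TCP at [145.503, 633.508, 229.969] pointing down, gripper open.
Joint ranges: [-2.61, 2.61], [-0.41, 2.15], [-1.48, 1.57], [0, 2.5], [-1.57, 4.71], [0.05, 1.97], [-2.85, 2.85]. Speed limits (rad/s): [2.79, 2.79, 3.14, 3.14, 3.14, 3.14, 3.14].

## Interface

Orientations are given as a rotation vector (axis times angle).
In Python, from plant import r, read_camera gives the robot as it stands. The module is installed in compiled form; this text tells all that it offers.
- The arm moves only by the shell command python3 -m inch 'ROWS' [FORCE]. ROWS is JSON, a list of rows, each an object with "turn": the turn, a rotation vector about the tool's x, y, z in rad, a list of three; "slide": the shift along the tool's x, y, z in m, a list of three; "grip": the gripper's target within -1 to 1 (fully open at 1, half-way at 0, shut at -1). A call has 1 to 10 rows; each row is the pose to reach, as a shift and turn from the pose measured when the call began, along the tool's axes at that moment; what a row does not reach only later rows make up. A row lasts 1/10 s, in which the tool goes at most 50 mm and 8.59 degrees, less where a joint would pass 70% of its speed; a pose out of reach is approached as far as the arm can. A call with a gripper value outside its range is refused whole. The fingers move at their own pace and stop on an object; FORCE is the grip in N (left out, the last holds). Time passes only in rows, so rows that repeat a pose let the fingers close. It gives the time, the measured TCP pose, the force and the opening at its end, in the units of the state.
- r.read_state(): the state, without advancing time (a new reading comes with each control period).
- read_camera(name): name is "side" or "top"; returns a dict with "color" (420x560x3 uint8, blue, green, red), "camera_matrix" (3x3 intrinsics, pixels), "position" and "attitude" of the camera in the world. Camera axes: x right, y up, looking along -z (the intrinsics and any distortion apply to the point x, -y, -z); pixel columns grow to the right and rows downward; lengths in mm; the calibration is good to about 2 mm. A picture is of the moment at which its call begins. There is no depth.
- r.hand_in(): hands the job in, once; it reports no verdict.
The state is a dict: "time": time; "joint_positions": joint angles; "joint_vel": joint speeds; "joint_torque": joint torques, N m; "eef_pos": TCP position; "tcp_rot": TCP orientation; "contact_force": force on the tool from outside, world axes, zero at the start; "torque": the same for the moment, N m; "opening": finger opening in mm.
Only numpy, scipy, OpenCV 4.12 (cv2) and the standard library are available. Lean on these libraries where they do the work, as an engineer would, in place of code of your own. Each camera call takes 0.05 s, during which the arm holds its last target. There are 200 camera calls.

## Task

Six steel pull handles for the shoe cabinet are spread out on the console: three are sound and alike, one is too short, one has a bent leg and one has lost a leg. Put the three misfits in the open drawer of the little wooden box, then push that drawer fully shut. Leave the sound handles and everything else on the console lying where they are.

Things in the scene. Friction and masses are not known exactly. Their poses are not given: they have to be found in the camera images.
- pull_a: Sound steel bar pull handle (cabinet door handle), U-shaped, lying flat: straight bar 120 mm long, a leg at each end square to it, all 14 mm high. Origin: underside, middle of the bar; x along the bar, both legs reach to y = -38 mm, z up. Bar 14 mm square in section (7 mm either side of the origin); legs 14 mm wide with 20 mm wide feet. About 90 g. Leave it alone.
- pull_b: Sound steel bar pull handle (cabinet door handle), U-shaped, lying flat: straight bar 120 mm long, a leg at each end square to it, all 14 mm high. Origin: underside, middle of the bar; x along the bar, both legs reach to y = -38 mm, z up. Bar 14 mm square in section (7 mm either side of the origin); legs 14 mm wide with 20 mm wide feet. About 90 g. Leave it alone.
- pull_c: Sound steel bar pull handle (cabinet door handle), U-shaped, lying flat: straight bar 120 mm long, a leg at each end square to it, all 14 mm high. Origin: underside, middle of the bar; x along the bar, both legs reach to y = -38 mm, z up. Bar 14 mm square in section (7 mm either side of the origin); legs 14 mm wide with 20 mm wide feet. About 90 g. Leave it alone.
- pull_short: The misfit that is too short: its bar is only 80 mm long, with both legs square to it. Otherwise as the sound ones: same steel, 14 mm square bar, frame (origin on the underside at the middle of the bar, x along it, legs towards -y). The bar's middle is free to grip across. 60 to 130 g.
- pull_bent: The misfit with a bent leg: bar 120 mm, the leg at its -x end square, the leg at its +x end splayed outwards by 43 degrees, its foot sticking out 23 mm past the bar's end. Otherwise as the sound ones: same steel, 14 mm square bar, frame (origin on the underside at the middle of the bar, x along it, legs towards -y). The bar's middle is free to grip across. 60 to 130 g.
- pull_onelegged: The misfit that has lost a leg: bar 120 mm long, a square leg at its -x end only, nothing at its +x end. Otherwise as the sound ones: same steel, 14 mm square bar, frame (origin on the underside at the middle of the bar, x along it, legs towards -y). The bar's middle is free to grip across. 60 to 130 g.
- box_drawer0 (a joint): How far the drawer of the fixed wooden box (250 deep x 260 wide x 110 mm high, turned differently every time) is pulled out of its front, towards the robot (m): 0 is fully shut, at most 0.173; it starts 0.15 to 0.17 out. About 1 N of friction (damping 4 N s/m), no latch, stays where it is left, hard stop when shut.
- drawer_floor (a point): Point on the drawer's inner floor, 22 mm above the console, midway across, 47 mm behind the inside of its front, moving with the drawer; x towards the box's back (the drawer shuts along +x), z up. Inside: x -47 to 157 mm, y -109 to 109 mm, 66 mm deep (rim 88 mm above the console). Open from above up to x = joint value - 54 mm. Things lower than 60 mm above the floor clear the box.
- box_drawer0_handle (a point): Middle of the drawer's handle, a level steel bar 120 mm long along the box's y, about 12 mm thick, 35 mm out from the drawer's front panel (15 mm thick, top 98 mm above the console), 72 mm above the console. Axes as drawer_floor.
- tin: Dark shoe-polish tin, 72 mm across, 24 mm high, lying among the handles. A bystander: leave it alone. Origin at the centre of its underside, z up.
- comb: Black plastic comb, 130 x 32 mm, 5 mm thick, lying among the handles. A bystander: leave it alone. Origin at the centre of its underside, z up.
- bowl: Oval wooden bowl with a glass marble in it, 218 mm along its x, 144 mm along its y, 51 mm high, behind the handles. A bystander: leave it alone. Origin at the centre of its underside, z up.
- canister: Aluminium screw-top canister, 80 mm across, 128 mm high, behind the handles. A bystander: leave it alone. Origin at the centre of its underside, z up.
- pillbox: Green plastic pill box with a flip-top lid, 102 x 52 mm, 28 mm high, at the robot's left. A bystander: leave it alone. Origin at the centre of its underside, z up.
- keys: Chrome key ring 54 mm across with two keys reaching 76 mm from its centre, 6 mm high, at the robot's left. A bystander: leave it alone. Origin at the centre of its underside, z up.
There are look-alikes about, which are no part of the job. What is shaped like the pull_short but green or purple is not meant. What is shaped like the pull_onelegged but pink is not meant.

How it is judged:
By the outcome, as a careful person would: the job done as asked, in the order asked, and still so for the second after the job is handed in, with the robot touching nothing.
It also fails if it takes over 72 s, if anything falls off the work surface, if the arm or the gripper's body presses on something with over 40 N, if the wrist force passes 120 N, or if a joint passes its speed limit or range.

## Working session

There is one attempt and no reset: what is moved stays moved. The work goes in short steps, Python scripts to look and compute and a shell command to move; the robot and the scene stay as the last step left them, time stands still between calls to the robot, and variables do not carry over. Pictures are saved under pics/ and viewed, about 8 in all and at most 12, crops included, and the job is handed in when it is done.

```bash
mkdir -p pics
python3 - <<'E'
from plant import r, read_camera
import cv2
for n in ("top","side"):
    c=read_camera(n); cv2.imwrite(f"pics/{n}0.png",cv2.resize(c["color"],(800,600),interpolation=cv2.INTER_CUBIC))
    cv2.imwrite(f"{n}0_raw.png",c["color"])
    print(n,c["camera_matrix"],c["position"],c["attitude"],[k for k in c])
print(r.read_state())
E
```

```text
top [[455.84685655   0.         286.12842718]
 [  0.         455.84685655 206.83754473]
 [  0.           0.           1.        ]] [ 270.92878201   71.73176918 1203.11171095] [ 0.1719993  -0.15249381 -1.41020294] ['color', 'camera_matrix', 'position', 'attitude']
side [[383.20376725   0.         278.33120221]
 [  0.         383.20376725 216.969264  ]
 [  0.           0.           1.        ]] [ 371.993494   -789.08280769  629.65168684] [ 1.01278763 -0.07106351 -0.13745809] ['color', 'camera_matrix', 'position', 'attitude']
{'time': 0.1, 'joint_positions': array([-1.44278672,  0.38375486,  0.04381875,  1.59941058, -0.01788784,
        1.16119541, -0.04989558]), 'joint_vel': array([-0.00046476, -0.00161762,  0.00194946, -0.00181371, -0.00042404,
        0.00106256,  0.00039654]), 'joint_torque': array([ 2.56740706e-03, -4.34730327e+01,  1.02905173e+00, -2.50455737e+01,
        1.08081489e-02,  5.42393958e-03,  5.97299234e-06]), 'eef_pos': array([145.33468493, 632.66935593, 228.71439608]), 'tcp_rot': array([-0.35376669, -3.1214685 ,  0.00372588]), 'contact_force': array([ 0.3858679 , -0.94571416, -0.15895043]), 'torque': array([ 0.01649407, -0.03323549, -0.0273679 ]), 'opening': 85.56098079858144}
```

View pics/top0.png

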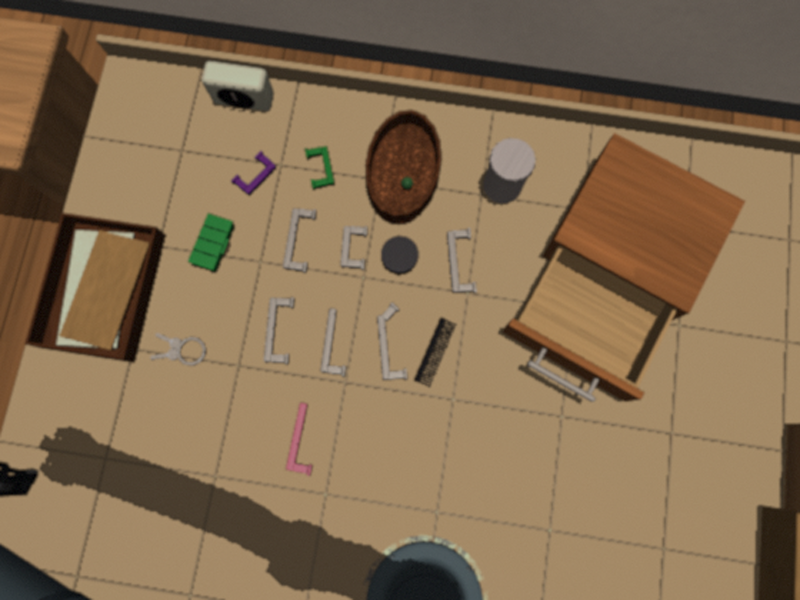

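View pics/side0.png

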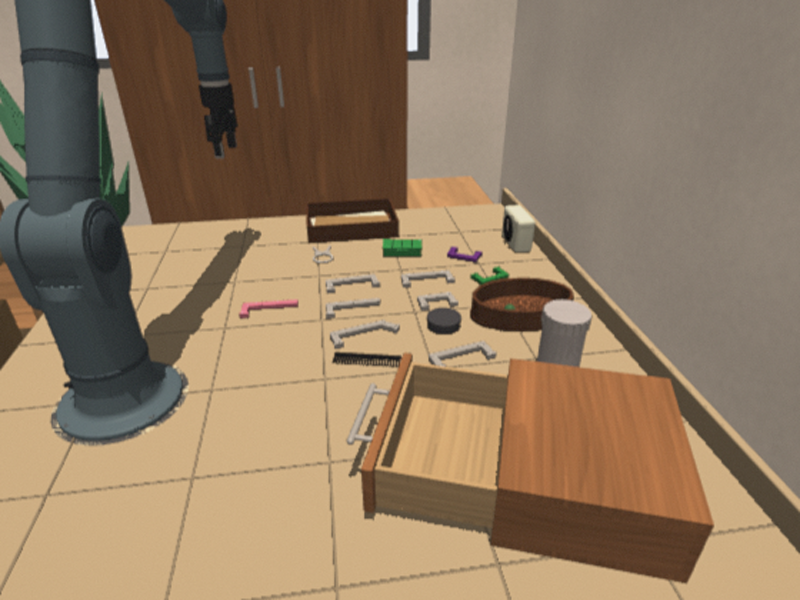

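The top picture shows the short pull at (352,248), the one-legged at (332,342), the bent at (387,345), and the drawer front from (510,325) to (640,392). Sound pulls are at (297,240), (277,330) and (458,262). The green, purple and pink pieces are decoys. Next I enlarge crops to measure from both views.

```bash
cat > h.py <<'E'
import numpy as np, cv2
from scipy.spatial.transform import Rotation as R
K={"top":(np.array([[455.84685655,0,286.12842718],[0,455.84685655,206.83754473],[0,0,1]]),np.array([270.92878201,71.73176918,1203.11171095]),R.from_rotvec([0.1719993,-0.15249381,-1.41020294])),
"side":(np.array([[383.20376725,0,278.33120221],[0,383.20376725,216.969264],[0,0,1]]),np.array([371.993494,-789.08280769,629.65168684]),R.from_rotvec([1.01278763,-0.07106351,-0.13745809]))}
def ray(n,p):
    k,c,a=K[n]; d=np.linalg.solve(k,[p[0],p[1],1]); return c,a.apply([d[0],-d[1],-d[2]])
def onz(n,p,z):
    c,d=ray(n,p); return c+d*(z-c[2])/d[2]
def proj(n,X):
    k,c,a=K[n]; q=a.inv().apply(np.asarray(X,float)-c); q=q*[1,-1,-1]; u=q@k.T; return u[...,:2]/u[...,2:]
def tri(pt,ps):
    (c1,d1),(c2,d2)=ray("top",pt),ray("side",ps)
    s=np.linalg.lstsq(np.c_[d1,-d2],c2-c1,rcond=None)[0]
    a,b=c1+d1*s[0],c2+d2*s[1]; return (a+b)/2,np.linalg.norm(a-b)
E
python3 - <<'E'
import cv2,numpy as np
def crop(n,x,y,w,h,s,step):
    im=cv2.imread(f"{n}0_raw.png")[y:y+h,x:x+w]; im=cv2.resize(im,None,fx=s,fy=s,interpolation=cv2.INTER_CUBIC)
    for u in range(x,x+w,step):
        cv2.line(im,((u-x)*s,0),((u-x)*s,6),(0,0,255),1);cv2.putText(im,str(u),((u-x)*s,16),0,.35,(0,0,255),1)
    for v in range(y,y+h,step):
        cv2.line(im,(0,(v-y)*s),(6,(v-y)*s),(0,0,255),1);cv2.putText(im,str(v),(8,(v-y)*s+4),0,.35,(0,0,255),1)
    return im
cv2.imwrite("pics/ct.png",crop("top",210,150,120,120,5,10))
cv2.imwrite("pics/cs.png",crop("side",220,195,130,70,6,10))
cv2.imwrite("pics/cd.png",np.vstack([crop("top",350,165,130,75+45,4,10)[:, :520]]))
E
```

```text
(no output)
```

View pics/ct.png

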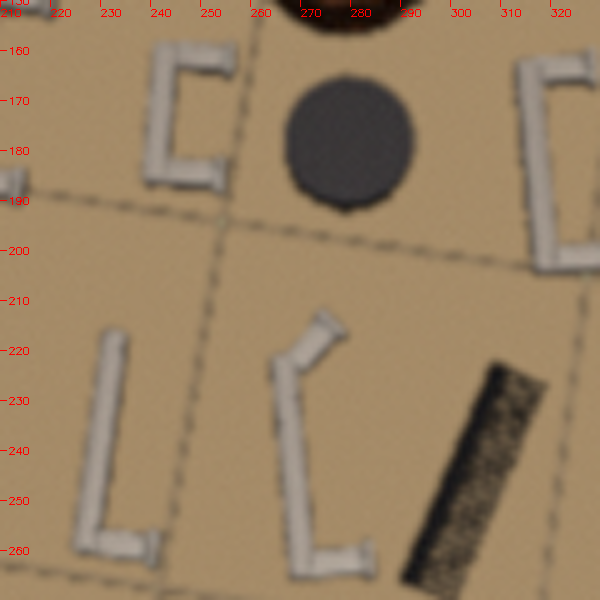

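View pics/cs.png

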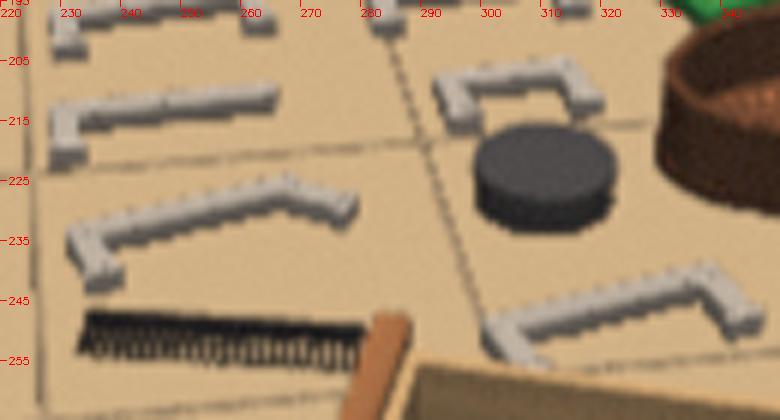

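View pics/cd.png

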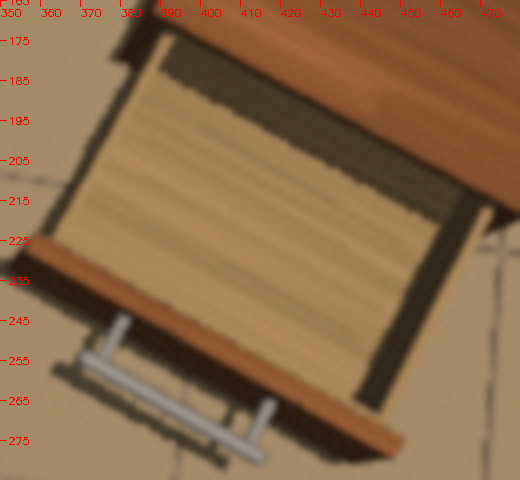

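Run:
```python
from h import *
np.set_printoptions(precision=1,suppress=True)
T={"short":((243.6,158.8),(241.4,186.8),(304.5,207.3)),"one":((233,216.2),(227.4,260),(248,211.8)),"bent":((267,221.6),(270.4,265.4),(250.7,229.7))}
for n,(a,b,s) in T.items():
    A,B=onz("top",a,14),onz("top",b,14); M=(A+B)/2; d=A-B
    print(n,"mid",M,"len",np.linalg.norm(d),"bar dir deg",np.degrees(np.arctan2(d[1],d[0])),"tri",tri(proj("top",M),s),"side resid",proj("side",M)-s)
hl=tri((370.5,254.25),(262.5,271.6));hr=tri((416.25,279.5),(246.4,309.4)); print("handle",hl,hr)
A,B=onz("top",(370.5,254.25),78),onz("top",(416.25,279.5),78); print(A,B,np.linalg.norm(A-B))
d=A-B; print("y dir deg",np.degrees(np.arctan2(d[1],d[0])))
P,Q=onz("top",(357.5,225),98),onz("top",(450,276.7),98); print("panel",P,Q,np.linalg.norm(P-Q),np.degrees(np.arctan2(*(P-Q)[[1,0]])))
# inner floor corners: px (crop x4)
for c in ((55,235),(360,398),(160,68),(440,222)): print("floor",c,onz("top",(350+c[0]/4,165+c[1]/4),22))
for n,p in {"clock":(240,98),"marker":(0,0)}.items(): pass
```

```text
short mid [598.7 238.1  14. ] len 79.00360823506848 bar dir deg 5.67834547243807 tri (array([603.1, 238.3,  11.1]), np.float64(7.156918764099491)) side resid [-2.4 -0.3]
one mid [418.3 239.   14. ] len 116.62591852014188 bar dir deg 3.083583379834967 tri (array([422.8, 239.6,  10.7]), np.float64(8.17143298693722)) side resid [-2.8 -0.4]
bent mid [419.8 136.8  14. ] len 115.8994877592829 bar dir deg 13.726459038595873 tri (array([423.3, 137.1,  11.4]), np.float64(6.271629926947193)) side resid [-2.3 -0.4]
handle (array([ 429.1, -121.4,   67.7]), np.float64(7.8296428926113695)) (array([ 384. , -238.3,   73.8]), np.float64(7.776482670506752))
[ 423.7 -119.6   78. ] [ 379.7 -237.3   78. ] 125.6454551988564
y dir deg 69.4568259548814
panel [487.6 -76.3  98. ] [ 396.9 -311.4   98. ] 252.01925556621995 68.89031609536116
floor (55, 235) [ 508.4 -102.3   22. ]
floor (360, 398) [ 432.7 -309.7   22. ]
floor (160, 68) [ 632.2 -158.5   22. ]
floor (440, 222) [ 556.3 -352.2   22. ]
```

The sizes agree with the text: bar lengths read 79, 117 and 116 mm, triangulated heights are about 11 mm against 14, and the handle is at 68–74 against 72. The two views differ by a steady ~4 mm in x, which only runs along the bars, so it won't affect the grips.

```bash
cat > go.py <<'E'
import sys
from h import *
from plant import r
# usage: go.py x y z jawyaw_deg
x,y,z,yaw=map(float,sys.argv[1:5]); s=r.read_state()
C=R.from_rotvec(s["tcp_rot"]); best=None
for k in (0,180):
    T=R.from_euler('z',yaw+k-90,degrees=True)*R.from_matrix(np.array([[-1,0,0],[0,1,0],[0,0,-1]]).T)
    v=(C.inv()*T).as_rotvec()
    if best is None or np.linalg.norm(v)<np.linalg.norm(best): best=v
print("slide",np.round(C.inv().apply(np.array([x,y,z])-s["eef_pos"])/1000,4),"turn",np.round(best,3),"| at",np.round(s["eef_pos"],1),"t",s["time"],"F",np.round(s["contact_force"],1),"open",round(s["opening"],1),"q",np.round(s["joint_positions"],2))
E
python3 go.py 421 240 110 93.5
```

```text
slide [-0.3565 -0.3207  0.1195] turn [-0.002 -0.    -0.287] | at [145.3 632.7 228.7] t 0.1 F [ 0.4 -0.9 -0.2] open 85.6 q [-1.44  0.38  0.04  1.6  -0.02  1.16 -0.05]
```

```bash
python3 -m inch '[{"slide":[-0.178,-0.16,0.02],"turn":[0,0,-0.14],"grip":0.2},{"slide":[-0.178,-0.16,0.02],"turn":[0,0,-0.287],"grip":0.2},{"slide":[-0.178,-0.16,0.02],"turn":[0,0,-0.287],"grip":0.2},{"slide":[-0.178,-0.16,0.02],"turn":[0,0,-0.287],"grip":0.2},{"slide":[-0.178,-0.16,0.02],"turn":[0,0,-0.287],"grip":0.2},{"slide":[-0.3565,-0.3207,0.12],"turn":[0,0,-0.287],"grip":0.2},{"slide":[-0.3565,-0.3207,0.12],"turn":[0,0,-0.287],"grip":0.2},{"slide":[-0.3565,-0.3207,0.12],"turn":[0,0,-0.287],"grip":0.2},{"slide":[-0.3565,-0.3207,0.12],"turn":[0,0,-0.287],"grip":0.2},{"slide":[-0.3565,-0.3207,0.12],"turn":[0,0,-0.287],"grip":0.2}]' 60; python3 go.py 421 240 110 93.5
```

```text
time: 1.1
eef_pos: [416.0, 246.0, 112.7]
tcp_rot: [0.097, -3.14, 0.003]
contact_force: [1.3, 0.4, 0.3]
opening: 51.3
slide [-0.0046 -0.0063  0.0027] turn [-0.002 -0.     0.001] | at [416.  246.  112.7] t 1.1 F [1.3 0.4 0.3] open 51.3 q [-0.86  0.22  0.26  2.1  -0.07  0.83  1.08]
```

```bash
python3 -m inch '[{"slide":[-0.0046,-0.006,0.003],"turn":[0,0,0],"grip":0.2},{"slide":[-0.0046,-0.006,0.003],"turn":[0,0,0],"grip":0.2},{"slide":[-0.0046,-0.006,0.04],"turn":[0,0,0],"grip":0.2},{"slide":[-0.0046,-0.006,0.04],"turn":[0,0,0],"grip":0.2},{"slide":[-0.0046,-0.006,0.04],"turn":[0,0,0],"grip":0.2}]'
python3 - <<'E'
from plant import read_camera
import cv2,numpy as np
a=read_camera("top")["color"][190:280,190:300]; b=read_camera("side")["color"][165:245,210:310]
cv2.imwrite("pics/al.png",np.hstack([cv2.resize(a,(440,360)),cv2.resize(b,(360,360))]))
E
python3 go.py 421 240 29 93.5
```

```text
time: 1.6
eef_pos: [419.5, 241.6, 72.6]
tcp_rot: [0.102, -3.138, 0.004]
contact_force: [0.2, 0.5, 0.6]
opening: 51.3
slide [ 0.0004 -0.002   0.045 ] turn [-0.001  0.001  0.003] | at [421.3 242.   74. ] t 1.7 F [0.  0.8 0.1] open 51.1 q [-0.83  0.29  0.25  2.12 -0.11  0.74  1.12]
```

View pics/al.png

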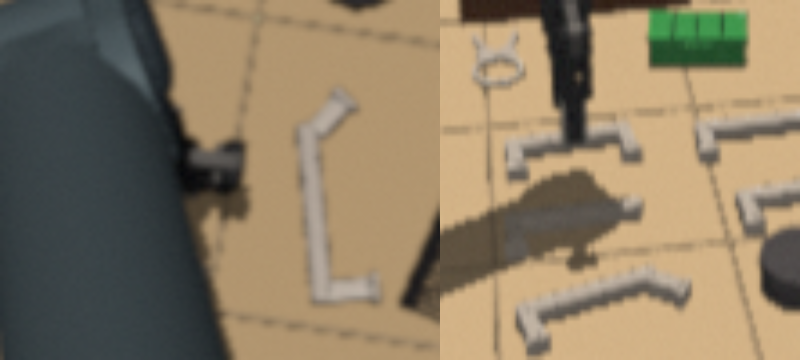

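The side crop shows the fingers centred over the one-legged bar, with the tip at column 572 and the bar's middle near 575. I descend and grip.

```bash
python3 -m inch '[{"slide":[0,-0.002,0.03],"turn":[0,0,0],"grip":0.2},{"slide":[0,-0.002,0.045],"turn":[0,0,0],"grip":0.2},{"slide":[0,-0.002,0.045],"turn":[0,0,0],"grip":0.2},{"slide":[0,-0.002,0.045],"turn":[0,0,0],"grip":-1},{"slide":[0,-0.002,0.045],"turn":[0,0,0],"grip":-1},{"slide":[0,-0.002,0.045],"turn":[0,0,0],"grip":-1},{"slide":[0,-0.002,0.045],"turn":[0,0,0],"grip":-1},{"slide":[0,-0.002,0.045],"turn":[0,0,0],"grip":-1},{"slide":[0,-0.002,0.045],"turn":[0,0,0],"grip":-1}]' 60; python3 go.py 421 240 180 93.5
```

```text
time: 2.6
eef_pos: [421.5, 240.1, 29.2]
tcp_rot: [-0.1, 3.139, -0.0]
contact_force: [0.1, 0.1, 0.5]
opening: -0.2
slide [ 3.000e-04 -1.000e-04 -1.508e-01] turn [-0.     0.001  0.003] | at [421.5 240.1  29.2] t 2.6 F [0.1 0.1 0.5] open -0.2 q [-0.81  0.38  0.24  2.13 -0.14  0.64  1.16]
```

It closed on nothing (opening 0), so I look again.

Run:
```python
from plant import read_camera
import cv2,numpy as np
a=read_camera("top")["color"]; b=read_camera("side")["color"]
cv2.imwrite("b1.png",b)
cv2.imwrite("pics/al2.png",np.hstack([cv2.resize(a[190:280,190:260],(280,360)),cv2.resize(b[185:245,220:300],(480,360),interpolation=cv2.INTER_CUBIC)]))
from h import *
print(proj("side",[421.5,240.1,4]),proj("side",[421.5,240.1,14]),proj("top",[421.5,240.1,4]))
```

```text
[246.38593324 213.84102076] [246.23056939 211.10641924] [230.47097552 237.16552974]
```

View pics/al2.png

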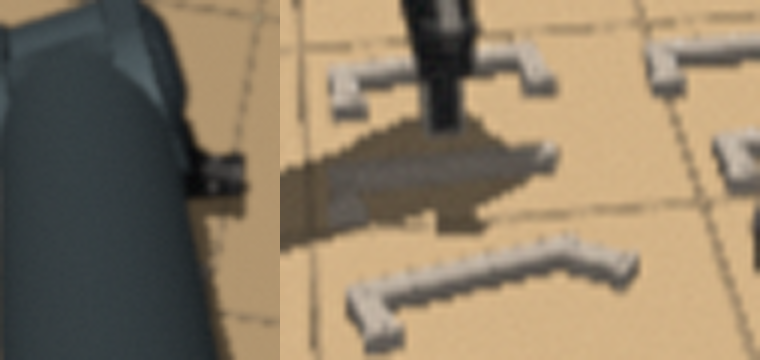

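Run:
```python
from h import *
np.set_printoptions(precision=1,suppress=True)
print("tip if z=4",onz("side",(246.8,206.3),4))
for z in (4,14,24,34): print(z,proj("side",[421.5,240.1,z]))
print("1st view front finger tip:",[proj("side",[421.3,242-25-7,z]) for z in (49,55,60,75)],"seen 246.7 196.6")
print("shadow tip",onz("side",(249.6,222.8),0))
# shadow direction from canister? base column of robot etc: gripper start tip shadow in top0 (45,440)/1.4286
print("start tip shadow", onz("top",(40/1.4286,440/1.4286),0), onz("top",(60/1.4286,432/1.4286),0))
```

```text
tip if z=4 [426.5 286.7   4. ]
4 [246.4 213.8]
14 [246.2 211.1]
24 [246.1 208.3]
34 [245.9 205.6]
1st view front finger tip: [array([246.4, 206.2]), array([246.3, 204.5]), array([246.2, 203.1]), array([245.9, 198.7])] seen 246.7 196.6
shadow tip [427.4 192.9   0. ]
start tip shadow [160.9 721.9   0. ] [180.1 690.2   0. ]
```

Run:
```python
from h import *
np.set_printoptions(precision=1,suppress=True)
for z in (195,205,215,230,240): print(z,proj("side",[145.3,632.7,z])/0.7,proj("top",[145.3,632.7,z])/0.7)
import cv2
a=cv2.resize(cv2.imread("side0_raw.png")[70:130,120:200],(400,300)); b=cv2.resize(cv2.imread("top0_raw.png")[310:370,0:80],(400,300))
cv2.imwrite("pics/start.png",np.hstack([a,b]))
```

```text
195 [228.2 171. ] [ 23.5 460.9]
205 [227.5 167.2] [ 19.6 461.1]
215 [226.9 163.3] [ 15.6 461.4]
230 [225.9 157.4] [  9.5 461.8]
240 [225.2 153.4] [  5.4 462.1]
```

View pics/start.png

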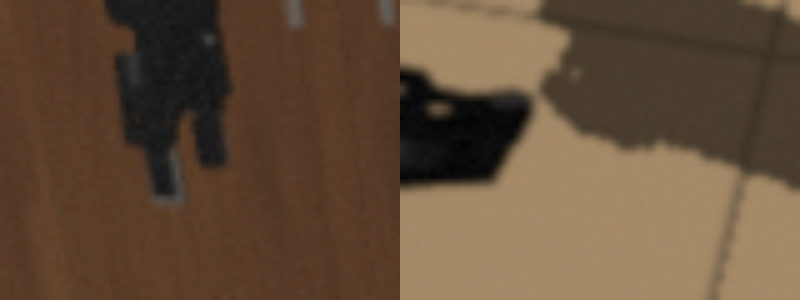

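In the start image, too, the fingertips show about 25 mm higher than the text's tip offset implies. At reported z=29 they closed above the bar. I open and descend carefully, watching the force.

```bash
python3 -m inch '[{"slide":[0,0,0],"turn":[0,0,0],"grip":0.2},{"slide":[0,0,0],"turn":[0,0,0],"grip":0.2},{"slide":[0,0,0],"turn":[0,0,0],"grip":0.2},{"slide":[0,0,0],"turn":[0,0,0],"grip":0.2},{"slide":[0,0,0.005],"turn":[0,0,0],"grip":0.2},{"slide":[0,0,0.01],"turn":[0,0,0],"grip":0.2},{"slide":[0,0,0.012],"turn":[0,0,0],"grip":0.2},{"slide":[0,0,0.012],"turn":[0,0,0],"grip":0.2}]'; python3 -m inch '[{"slide":[0,0,0.003],"turn":[0,0,0],"grip":0.2},{"slide":[0,0,0.006],"turn":[0,0,0],"grip":0.2},{"slide":[0,0,0.006],"turn":[0,0,0],"grip":0.2}]'; python3 go.py 421 240 5 93.5
```

```text
time: 3.5
eef_pos: [420.9, 239.6, 16.3]
tcp_rot: [0.1, -3.14, 0.002]
contact_force: [0.1, 0.1, -0.3]
opening: 51.3
time: 3.8
eef_pos: [420.6, 239.4, 9.9]
tcp_rot: [0.1, -3.139, 0.003]
contact_force: [0.4, 0.3, 0.4]
opening: 51.3
slide [-0.0005  0.0006  0.0049] turn [-0.002 -0.001  0.003] | at [420.6 239.4   9.9] t 3.8 F [0.4 0.3 0.4] open 51.3 q [-0.8   0.41  0.23  2.14 -0.16  0.6   1.17]
```

```bash
python3 -m inch '[{"slide":[0,0,0.003],"turn":[0,0,0],"grip":0.2},{"slide":[0,0,0.005],"turn":[0,0,0],"grip":0.2},{"slide":[0,0,0.005],"turn":[0,0,0],"grip":-1},{"slide":[0,0,0.005],"turn":[0,0,0],"grip":-1},{"slide":[0,0,0.005],"turn":[0,0,0],"grip":-1},{"slide":[0,0,0.005],"turn":[0,0,0],"grip":-1},{"slide":[0,0,0.005],"turn":[0,0,0],"grip":-1},{"slide":[0,0,0.005],"turn":[0,0,0],"grip":-1}]' 60; python3 go.py 421 240 180 93.5
```

```text
time: 4.6
eef_pos: [420.8, 239.6, 5.2]
tcp_rot: [0.1, -3.14, 0.002]
contact_force: [-1.0, -0.4, 3.9]
opening: 11.8
slide [-1.000e-04  1.000e-04 -1.748e-01] turn [-0.001 -0.     0.003] | at [420.8 239.6   5.2] t 4.6 F [-1.  -0.4  3.9] open 11.8 q [-0.8   0.42  0.22  2.14 -0.16  0.59  1.17]
```

```bash
python3 -m inch '[{"slide":[0,0,-0.01],"turn":[0,0,0],"grip":-1},{"slide":[0,0,-0.03],"turn":[0,0,0],"grip":-1},{"slide":[0,0,-0.06],"turn":[0,0,0],"grip":-1},{"slide":[0,0,-0.1],"turn":[0,0,0],"grip":-1},{"slide":[0,0,-0.145],"turn":[0,0,0],"grip":-1},{"slide":[0,0,-0.145],"turn":[0,0,0],"grip":-1},{"slide":[0,0,-0.145],"turn":[0,0,0],"grip":-1}]'; python3 go.py 548 -153 140 69
```

```text
time: 5.3
eef_pos: [421.4, 240.1, 151.5]
tcp_rot: [-0.1, 3.138, 0.001]
contact_force: [-0.3, 0.3, -1.7]
opening: 12.1
slide [-0.1013 -0.4004  0.0115] turn [0.001 0.002 0.43 ] | at [421.4 240.1 151.5] t 5.3 F [-0.3  0.3 -1.7] open 12.1 q [-0.86  0.16  0.28  2.07 -0.06  0.91  1.08]
```

```bash
python3 -m inch '[{"slide":[-0.005,-0.02,0],"turn":[0,0,0.02],"grip":-1},{"slide":[-0.014,-0.055,0],"turn":[0,0,0.06],"grip":-1},{"slide":[-0.025,-0.1,0],"turn":[0,0,0.11],"grip":-1},{"slide":[-0.037,-0.145,0],"turn":[0,0,0.16],"grip":-1},{"slide":[-0.048,-0.19,0],"turn":[0,0,0.21],"grip":-1},{"slide":[-0.06,-0.235,0],"turn":[0,0,0.26],"grip":-1},{"slide":[-0.071,-0.28,0],"turn":[0,0,0.31],"grip":-1},{"slide":[-0.082,-0.325,0],"turn":[0,0,0.36],"grip":-1},{"slide":[-0.093,-0.367,0],"turn":[0,0,0.4],"grip":-1},{"slide":[-0.101,-0.4,0.005],"turn":[0,0,0.43],"grip":-1}]';python3 -m inch '[{"slide":[0,0,0],"turn":[0,0,0],"grip":-1},{"slide":[0,0,0],"turn":[0,0,0],"grip":-1}]'; python3 go.py 548 -153 45 69
python3 - <<'E'
from plant import read_camera
import cv2,numpy as np
a=read_camera("top")["color"]; b=read_camera("side")["color"]
cv2.imwrite("pics/over.png",np.hstack([cv2.resize(a[130:290,330:530],(400,320)),cv2.resize(b[200:360,230:430],(400,320))]))
E
```

```text
time: 6.3
eef_pos: [546.1, -157.4, 145.1]
tcp_rot: [-0.581, -3.087, 0.003]
contact_force: [0.4, 0.4, -0.3]
opening: 11.9
time: 6.5
eef_pos: [543.0, -160.0, 142.8]
tcp_rot: [-0.588, -3.08, 0.005]
contact_force: [-0.7, 0.3, -0.9]
opening: 12.1
slide [-0.0026  0.0088  0.0977] turn [-0.005 -0.005 -0.011] | at [ 543.  -160.   142.8] t 6.5 F [-0.7  0.3 -0.9] open 12.1 q [-0.28  0.37  0.59  1.9  -0.24  0.95  1.61]
```

View pics/over.png

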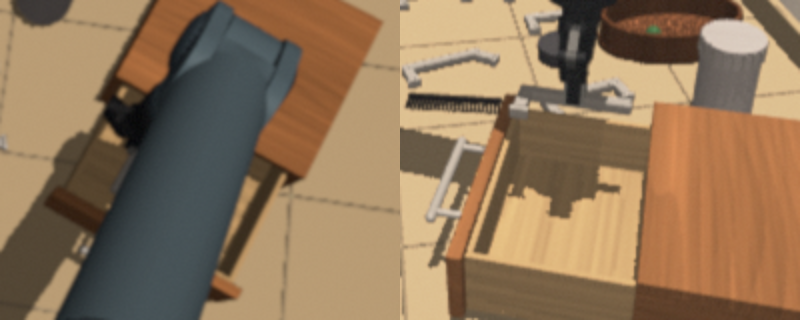

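The pull is held level over the drawer, with its leg end just behind the front panel. I lower it and release with a small opening.

```bash
python3 -m inch '[{"slide":[-0.0026,0.006,0.02],"turn":[0,0,0],"grip":-1},{"slide":[-0.0026,0.006,0.04],"turn":[0,0,0],"grip":-1},{"slide":[-0.0026,0.006,0.06],"turn":[0,0,0],"grip":-1},{"slide":[-0.0026,0.006,0.08],"turn":[0,0,0],"grip":-1},{"slide":[-0.0026,0.006,0.095],"turn":[0,0,0],"grip":-1},{"slide":[-0.0026,0.006,0.105],"turn":[0,0,0],"grip":-1},{"slide":[-0.0026,0.006,0.107],"turn":[0,0,0],"grip":-1},{"slide":[-0.0026,0.006,0.107],"turn":[0,0,0],"grip":-1}]'; python3 -m inch '[{"slide":[0,0,0],"turn":[0,0,0],"grip":-0.4},{"slide":[0,0,0],"turn":[0,0,0],"grip":-0.4},{"slide":[0,0,0],"turn":[0,0,0],"grip":-0.4},{"slide":[0,0,-0.03],"turn":[0,0,0],"grip":-0.4},{"slide":[0,0,-0.07],"turn":[0,0,0],"grip":-0.4},{"slide":[0,0,-0.115],"turn":[0,0,0],"grip":0.2},{"slide":[0,0,-0.12],"turn":[0,0,0],"grip":0.2}]'; python3 go.py 423 138 140 103.7
```

```text
time: 7.4
eef_pos: [556.5, -151.9, 42.4]
tcp_rot: [0.578, 3.078, 0.002]
contact_force: [0.5, 0.4, 17.7]
opening: 11.6
time: 8.1
eef_pos: [559.7, -152.1, 168.3]
tcp_rot: [0.574, 3.067, 0.005]
contact_force: [0.7, -0.3, 0.6]
opening: 50.8
slide [0.2329 0.2209 0.0251] turn [ 0.001  0.022 -0.609] | at [ 559.7 -152.1  168.3] t 8.1 F [ 0.7 -0.3  0.6] open 50.8 q [-0.31  0.34  0.6   1.87 -0.24  0.98  1.6 ]
```

```bash
python3 -m inch '[{"slide":[0.033,0.031,0],"turn":[0,0.022,-0.09],"grip":0.2},{"slide":[0.066,0.062,0],"turn":[0,0.022,-0.18],"grip":0.2},{"slide":[0.1,0.094,0],"turn":[0,0.022,-0.27],"grip":0.2},{"slide":[0.133,0.126,0],"turn":[0,0.022,-0.36],"grip":0.2},{"slide":[0.166,0.158,0.005],"turn":[0,0.022,-0.45],"grip":0.2},{"slide":[0.2,0.19,0.01],"turn":[0,0.022,-0.54],"grip":0.2},{"slide":[0.233,0.221,0.02],"turn":[0,0.022,-0.61],"grip":0.2},{"slide":[0.233,0.221,0.05],"turn":[0,0.022,-0.61],"grip":0.2},{"slide":[0.233,0.221,0.08],"turn":[0,0.022,-0.61],"grip":0.2},{"slide":[0.233,0.221,0.1],"turn":[0,0.022,-0.61],"grip":0.2}]'; python3 go.py 423 138 5 103.7
python3 - <<'E'
from plant import read_camera
import cv2,numpy as np
a=read_camera("top")["color"]; b=read_camera("side")["color"]
cv2.imwrite("top1_raw.png",a);cv2.imwrite("side1_raw.png",b)
f=lambda i,y,x,h,w,W,H:cv2.resize(i[y:y+h,x:x+w],(W,H),interpolation=cv2.INTER_CUBIC)
cv2.imwrite("pics/v10.png",np.vstack([np.hstack([f(a,165,350,120,130,390,300),f(b,180,225,75,100,400,300)]),np.hstack([f(a,130,180,150,195,390,300),f(b,230,230,112,150,400,300)])]))
E
```

```text
time: 9.1
eef_pos: [422.3, 139.2, 63.0]
tcp_rot: [0.381, -3.116, -0.001]
contact_force: [0.3, -0.8, 0.6]
opening: 51.2
slide [-0.0006 -0.0014  0.058 ] turn [ 0.001 -0.003  0.005] | at [422.3 139.2  63. ] t 9.1 F [ 0.3 -0.8  0.6] open 51.2 q [-0.7   0.25  0.32  2.22 -0.12  0.69  1.52]
```

View pics/v10.png

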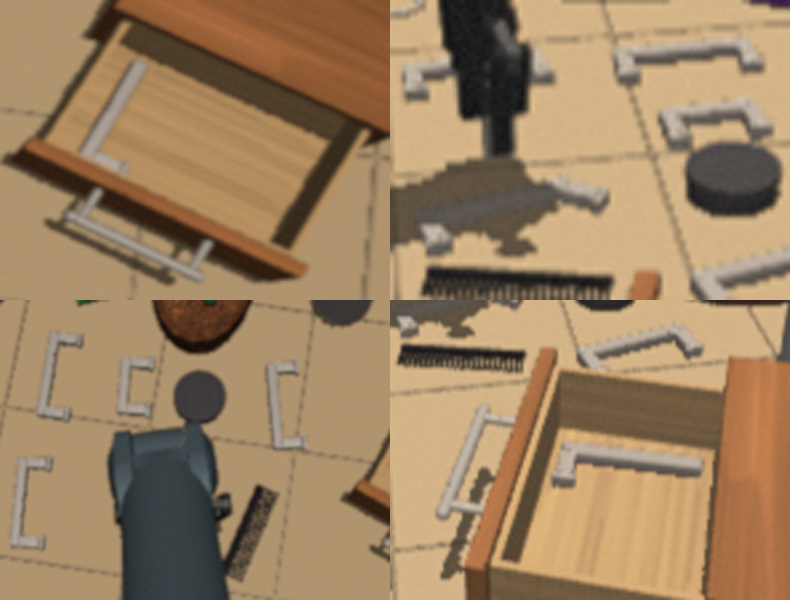

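The one-legged pull lies flat in the drawer. The drawer slid in about 10 mm: the held pull drooped at its leg end and touched the floor, giving the 17.7 N. The bar's shadow under the gripper puts the bent pull's middle below the fingers, so I grasp with more force this time.

```bash
python3 -m inch '[{"slide":[-0.001,-0.0014,0.025],"turn":[0,0,0],"grip":0.2},{"slide":[-0.001,-0.0014,0.045],"turn":[0,0,0],"grip":0.2},{"slide":[-0.001,-0.0014,0.055],"turn":[0,0,0],"grip":0.2},{"slide":[-0.001,-0.0014,0.059],"turn":[0,0,0],"grip":0.2},{"slide":[-0.001,-0.0014,0.059],"turn":[0,0,0],"grip":-1},{"slide":[-0.001,-0.0014,0.059],"turn":[0,0,0],"grip":-1},{"slide":[-0.001,-0.0014,0.059],"turn":[0,0,0],"grip":-1},{"slide":[-0.001,-0.0014,0.059],"turn":[0,0,0],"grip":-1},{"slide":[-0.001,-0.0014,0.059],"turn":[0,0,0],"grip":-1},{"slide":[-0.001,-0.0014,0.059],"turn":[0,0,0],"grip":-1}]' 110; python3 go.py 423 138 5 103.7
```

```text
time: 10.2
eef_pos: [422.9, 137.0, 4.6]
tcp_rot: [0.379, -3.114, 0.001]
contact_force: [-1.1, -0.5, 4.3]
opening: 9.9
slide [-0.0003  0.001  -0.0004] turn [-0.    -0.005  0.003] | at [422.9 137.    4.6] t 10.2 F [-1.1 -0.5  4.3] open 9.9 q [-0.66  0.38  0.28  2.23 -0.2   0.56  1.58]
```

```bash
python3 -m inch '[{"slide":[0,0,-0.01],"turn":[0,0,0],"grip":-1},{"slide":[0,0,-0.03],"turn":[0,0,0],"grip":-1},{"slide":[0,0,-0.06],"turn":[0,0,0],"grip":-1},{"slide":[0,0,-0.1],"turn":[0,0,0],"grip":-1},{"slide":[0,0,-0.14],"turn":[0,0,0],"grip":-1},{"slide":[0,0,-0.16],"turn":[0,0,0],"grip":-1},{"slide":[0,0,-0.16],"turn":[0,0,0],"grip":-1}]'; python3 go.py 535 -230 165 33
python3 - <<'E'
from h import *
np.set_printoptions(precision=1,suppress=True)
A0,B0=onz("top",(370.1,253.85),78),onz("top",(415.85,279.1),78)
# refine by matching template of the handle region between raw images
import cv2
a,b=cv2.imread("top0_raw.png",0),cv2.imread("top1_raw.png",0)
t=a[238:285,360:425]; r=cv2.matchTemplate(b[225:295,350:435],t,cv2.TM_CCOEFF_NORMED); _,v,_,l=cv2.minMaxLoc(r)
d=np.array(l)-[10,13]; print(d,v); A=onz("top",np.array([370.1,253.85])+d,78); print(A-A0, (A-A0)@[.935,-.355,0], A0,B0)
E
```

```text
time: 10.9
eef_pos: [426.7, 138.4, 169.0]
tcp_rot: [-0.378, 3.115, 0.006]
contact_force: [0.6, 0.5, -0.9]
opening: 10.0
slide [-0.0169 -0.3836  0.0029] turn [0.005 0.002 1.237] | at [426.7 138.4 169. ] t 10.9 F [ 0.6  0.5 -0.9] open 10.0 q [-0.75  0.06  0.36  2.14 -0.03  0.94  1.44]
[ 2 -3] 0.9856623411178589
[ 8.1 -4.   0. ] 9.051210169799758 [ 424.6 -118.5   78. ] [ 380.5 -236.2   78. ]
```

```bash
python3 -m inch '[{"slide":[-0.001,-0.03,0],"turn":[0,0,0.1],"grip":-1},{"slide":[-0.003,-0.07,0],"turn":[0,0,0.23],"grip":-1},{"slide":[-0.005,-0.11,0],"turn":[0,0,0.36],"grip":-1},{"slide":[-0.007,-0.15,0],"turn":[0,0,0.49],"grip":-1},{"slide":[-0.009,-0.19,0],"turn":[0,0,0.62],"grip":-1},{"slide":[-0.011,-0.23,0],"turn":[0,0,0.75],"grip":-1},{"slide":[-0.013,-0.27,0],"turn":[0,0,0.88],"grip":-1},{"slide":[-0.015,-0.31,0],"turn":[0,0,1.01],"grip":-1},{"slide":[-0.016,-0.35,0],"turn":[0,0,1.13],"grip":-1},{"slide":[-0.017,-0.384,0.003],"turn":[0,0,1.237],"grip":-1}]';python3 -m inch '[{"slide":[0,0,0],"turn":[0,0,0],"grip":-1},{"slide":[0,0,0],"turn":[0,0,0],"grip":-1}]'; python3 go.py 535 -230 55 33
```

```text
time: 11.9
eef_pos: [534.7, -232.7, 164.3]
tcp_rot: [1.508, 2.755, 0.007]
contact_force: [0.9, 0.2, -0.4]
opening: 10.1
time: 12.1
eef_pos: [533.1, -233.5, 163.1]
tcp_rot: [-1.51, -2.753, -0.004]
contact_force: [0.1, 0.5, -0.9]
opening: 9.9
slide [0.0016 0.0033 0.1081] turn [ 0.001 -0.003 -0.009] | at [ 533.1 -233.5  163.1] t 12.1 F [ 0.1  0.5 -0.9] open 9.9 q [-0.26  0.4   0.73  1.85 -0.32  1.01  1.18]
```

```bash
python3 -m inch '[{"slide":[0.0016,0.0033,0.02],"turn":[0,0,0],"grip":-1},{"slide":[0.0016,0.0033,0.045],"turn":[0,0,0],"grip":-1},{"slide":[0.0016,0.0033,0.065],"turn":[0,0,0],"grip":-1},{"slide":[0.0016,0.0033,0.08],"turn":[0,0,0],"grip":-1},{"slide":[0.0016,0.0033,0.08],"turn":[0,0,0],"grip":-1}]'; python3 go.py 535 -230 55 33;  python3 -m inch '[{"slide":[0,0,0.01],"turn":[0,0,0],"grip":-1},{"slide":[0,0,0.02],"turn":[0,0,0],"grip":-1},{"slide":[0,0,0.03],"turn":[0,0,0],"grip":-1},{"slide":[0,0,0.03],"turn":[0,0,0],"grip":-1}]'; python3 go.py 535 -230 50 33
```

```text
time: 12.6
eef_pos: [533.0, -227.2, 80.5]
tcp_rot: [-1.503, -2.75, -0.004]
contact_force: [1.2, 0.8, -0.5]
opening: 10.0
slide [-0.0036  0.0002  0.0254] turn [-0.001 -0.008 -0.006] | at [ 533.  -227.2   80.5] t 12.6 F [ 1.2  0.8 -0.5] open 10.0 q [-0.2   0.51  0.66  1.9  -0.41  0.87  1.24]
time: 13.0
eef_pos: [532.1, -226.6, 49.1]
tcp_rot: [-1.502, -2.748, -0.004]
contact_force: [-0.5, -0.6, -0.1]
opening: 10.2
slide [-0.0045  0.0006 -0.0009] turn [-0.003 -0.01  -0.006] | at [ 532.1 -226.6   49.1] t 13.0 F [-0.5 -0.6 -0.1] open 10.2 q [-0.18  0.56  0.63  1.92 -0.45  0.82  1.27]
```

```bash
python3 -m inch '[{"slide":[0,0,0.007],"turn":[0,0,0],"grip":-1},{"slide":[0,0,0.007],"turn":[0,0,0],"grip":-1},{"slide":[0,0,0.007],"turn":[0,0,0],"grip":-0.4},{"slide":[0,0,0.007],"turn":[0,0,0],"grip":-0.4},{"slide":[0,0,0.007],"turn":[0,0,0],"grip":-0.4},{"slide":[0,0,0.007],"turn":[0,0,0],"grip":-0.4}]';python3 -m inch '[{"slide":[0,0,-0.03],"turn":[0,0,0],"grip":-0.4},{"slide":[0,0,-0.07],"turn":[0,0,0],"grip":-0.4},{"slide":[0,0,-0.115],"turn":[0,0,0],"grip":0},{"slide":[0,0,-0.13],"turn":[0,0,0],"grip":0.1}]'; python3 go.py 602 239 160 95.7
```

```text
time: 13.6
eef_pos: [532.2, -226.6, 42.5]
tcp_rot: [-1.503, -2.748, -0.004]
contact_force: [-0.1, 0.2, 0.0]
opening: 26.0
time: 14.0
eef_pos: [535.9, -229.4, 177.5]
tcp_rot: [-1.508, -2.755, -0.007]
contact_force: [0.3, -1.5, 0.2]
opening: 46.9
slide [0.3589 0.3081 0.0196] turn [ 5.000e-03 -1.000e-03 -1.101e+00] | at [ 535.9 -229.4  177.5] t 14.0 F [ 0.3 -1.5  0.2] open 46.9 q [-0.27  0.38  0.75  1.84 -0.3   1.04  1.16]
```

```bash
python3 -m inch '[{"slide":[0.036,0.031,0],"turn":[0,0,-0.11],"grip":0.1},{"slide":[0.072,0.062,0],"turn":[0,0,-0.22],"grip":0.1},{"slide":[0.108,0.092,0],"turn":[0,0,-0.33],"grip":0.1},{"slide":[0.144,0.123,0],"turn":[0,0,-0.44],"grip":0.1},{"slide":[0.18,0.154,0],"turn":[0,0,-0.55],"grip":0.1},{"slide":[0.216,0.185,0],"turn":[0,0,-0.66],"grip":0.1},{"slide":[0.252,0.216,0],"turn":[0,0,-0.77],"grip":0.1},{"slide":[0.288,0.246,0],"turn":[0,0,-0.88],"grip":0.1},{"slide":[0.324,0.277,0.01],"turn":[0,0,-0.99],"grip":0.1},{"slide":[0.359,0.308,0.02],"turn":[0,0,-1.1],"grip":0.1}]';python3 -m inch '[{"slide":[0,0,0],"turn":[0,0,0],"grip":0.1},{"slide":[0,0,0],"turn":[0,0,0],"grip":0.1}]'; python3 go.py 602 239 45 95.7
```

```text
time: 15.0
eef_pos: [601.8, 241.2, 159.4]
tcp_rot: [-0.162, 3.136, 0.008]
contact_force: [0.4, -0.3, 0.8]
opening: 47.0
time: 15.2
eef_pos: [600.4, 243.8, 158.0]
tcp_rot: [0.169, -3.137, -0.007]
contact_force: [-0.0, -0.6, 0.1]
opening: 46.8
slide [-0.0011 -0.0055  0.113 ] turn [ 0.005 -0.     0.008] | at [600.4 243.8 158. ] t 15.2 F [-0.  -0.6  0.1] open 46.8 q [-0.73  0.46  0.36  1.68 -0.19  1.03  1.38]
```

```bash
python3 -m inch '[{"slide":[-0.001,-0.005,0.03],"turn":[0.005,0,0.008],"grip":0.1},{"slide":[-0.001,-0.005,0.065],"turn":[0.005,0,0.008],"grip":0.1},{"slide":[-0.001,-0.005,0.095],"turn":[0.005,0,0.008],"grip":0.1},{"slide":[-0.001,-0.005,0.115],"turn":[0.005,0,0.008],"grip":0.1},{"slide":[-0.001,-0.005,0.115],"turn":[0.005,0,0.008],"grip":0.1},{"slide":[-0.001,-0.005,0.115],"turn":[0.005,0,0.008],"grip":0.1}]'; python3 go.py 602 239 5 95.7
```

```text
time: 15.8
eef_pos: [602.3, 237.3, 43.4]
tcp_rot: [0.152, -3.138, 0.003]
contact_force: [0.5, -0.2, 0.2]
opening: 47.1
slide [0.0001 0.0018 0.0384] turn [-0.002 -0.    -0.003] | at [602.3 237.3  43.4] t 15.8 F [ 0.5 -0.2  0.2] open 47.1 q [-0.69  0.61  0.33  1.74 -0.25  0.84  1.42]
```

```bash
python3 -m inch '[{"slide":[0,0.0018,0.02],"turn":[0,0,0],"grip":0.1},{"slide":[0,0.0018,0.033],"turn":[0,0,0],"grip":0.1},{"slide":[0,0.0018,0.038],"turn":[0,0,0],"grip":0.1},{"slide":[0,0.0018,0.038],"turn":[0,0,0],"grip":0.1},{"slide":[0,0.0018,0.038],"turn":[0,0,0],"grip":-1},{"slide":[0,0.0018,0.038],"turn":[0,0,0],"grip":-1},{"slide":[0,0.0018,0.038],"turn":[0,0,0],"grip":-1},{"slide":[0,0.0018,0.038],"turn":[0,0,0],"grip":-1},{"slide":[0,0.0018,0.038],"turn":[0,0,0],"grip":-1}]' 110; python3 go.py 602 239 165 95.7
```

```text
time: 16.7
eef_pos: [603.0, 239.5, 6.8]
tcp_rot: [-0.152, 3.136, -0.001]
contact_force: [-1.2, -0.4, 5.5]
opening: 9.8
slide [ 0.0008 -0.0005 -0.1582] turn [-0.001  0.001 -0.003] | at [603.  239.5   6.8] t 16.7 F [-1.2 -0.4  5.5] open 9.8 q [-0.68  0.66  0.31  1.74 -0.27  0.78  1.43]
```

```bash
python3 -m inch '[{"slide":[0,0,-0.01],"turn":[0,0,0],"grip":-1},{"slide":[0,0,-0.03],"turn":[0,0,0],"grip":-1},{"slide":[0,0,-0.06],"turn":[0,0,0],"grip":-1},{"slide":[0,0,-0.1],"turn":[0,0,0],"grip":-1},{"slide":[0,0,-0.14],"turn":[0,0,0],"grip":-1},{"slide":[0,0,-0.16],"turn":[0,0,0],"grip":-1},{"slide":[0,0,-0.16],"turn":[0,0,0],"grip":-1}]'; python3 go.py 505 -280 165 69
```

```text
time: 17.4
eef_pos: [605.8, 240.4, 171.6]
tcp_rot: [-0.151, 3.128, 0.004]
contact_force: [0.3, 0.2, -0.9]
opening: 9.9
slide [ 0.1505 -0.5083  0.0039] turn [0.005 0.009 0.463] | at [605.8 240.4 171.6] t 17.4 F [ 0.3  0.2 -0.9] open 9.9 q [-0.73  0.45  0.38  1.67 -0.19  1.05  1.37]
```

```bash
python3 -m inch '[{"slide":[0.009,-0.03,0],"turn":[0,0,0.03],"grip":-1},{"slide":[0.021,-0.07,0],"turn":[0,0,0.07],"grip":-1},{"slide":[0.033,-0.11,0],"turn":[0,0,0.11],"grip":-1},{"slide":[0.045,-0.15,0],"turn":[0,0,0.15],"grip":-1},{"slide":[0.058,-0.195,0],"turn":[0,0,0.19],"grip":-1},{"slide":[0.071,-0.24,0],"turn":[0,0,0.23],"grip":-1},{"slide":[0.084,-0.285,0],"turn":[0,0,0.27],"grip":-1},{"slide":[0.098,-0.33,0],"turn":[0,0,0.31],"grip":-1},{"slide":[0.111,-0.375,0],"turn":[0,0,0.35],"grip":-1},{"slide":[0.124,-0.42,0.003],"turn":[0,0,0.39],"grip":-1}]'; python3 go.py 505 -280 165 69
```

```text
time: 18.4
eef_pos: [521.0, -190.9, 164.8]
tcp_rot: [0.461, 3.101, 0.007]
contact_force: [0.9, -0.3, -1.4]
opening: 9.7
slide [-0.0106 -0.0899 -0.0006] turn [0.006 0.006 0.071] | at [ 521.  -190.9  164.8] t 18.4 F [ 0.9 -0.3 -1.4] open 9.7 q [-0.26  0.31  0.63  1.92 -0.23  0.97  1.75]
```

```bash
python3 -m inch '[{"slide":[-0.005,-0.045,0],"turn":[0.006,0.006,0.071],"grip":-1},{"slide":[-0.0106,-0.085,0],"turn":[0.006,0.006,0.071],"grip":-1},{"slide":[-0.0106,-0.09,0],"turn":[0.006,0.006,0.071],"grip":-1},{"slide":[-0.0106,-0.09,0.01],"turn":[0.006,0.006,0.071],"grip":-1},{"slide":[-0.0106,-0.09,0.03],"turn":[0.006,0.006,0.071],"grip":-1},{"slide":[-0.0106,-0.09,0.055],"turn":[0.006,0.006,0.071],"grip":-1},{"slide":[-0.0106,-0.09,0.075],"turn":[0.006,0.006,0.071],"grip":-1},{"slide":[-0.0106,-0.09,0.085],"turn":[0.006,0.006,0.071],"grip":-1},{"slide":[-0.0106,-0.09,0.085],"turn":[0.006,0.006,0.071],"grip":-1}]'; python3 go.py 505 -280 50 69
```

```text
time: 19.3
eef_pos: [504.2, -276.7, 76.5]
tcp_rot: [-0.567, -3.084, -0.003]
contact_force: [-0.6, 0.3, -1.3]
opening: 9.8
slide [-0.0021 -0.0028  0.0265] turn [ 0.001 -0.006  0.003] | at [ 504.2 -276.7   76.5] t 19.3 F [-0.6  0.3 -1.3] open 9.8 q [-0.06  0.49  0.6   1.91 -0.37  0.85  1.94]
```

```bash
python3 -m inch '[{"slide":[-0.002,-0.0028,0.012],"turn":[0,0,0],"grip":-1},{"slide":[-0.002,-0.0028,0.023],"turn":[0,0,0],"grip":-1},{"slide":[-0.002,-0.0028,0.03],"turn":[0,0,0],"grip":-1},{"slide":[-0.002,-0.0028,0.03],"turn":[0,0,0],"grip":-1},{"slide":[-0.002,-0.0028,0.03],"turn":[0,0,0],"grip":-0.4},{"slide":[-0.002,-0.0028,0.03],"turn":[0,0,0],"grip":-0.4},{"slide":[-0.002,-0.0028,0.03],"turn":[0,0,0],"grip":-0.4},{"slide":[-0.002,-0.0028,0.03],"turn":[0,0,0],"grip":-0.4}]';python3 -m inch '[{"slide":[0,0,-0.03],"turn":[0,0,0],"grip":-0.4},{"slide":[0,0,-0.07],"turn":[0,0,0],"grip":-0.4},{"slide":[0,0,-0.115],"turn":[0,0,0],"grip":-0.4},{"slide":[0,0,-0.135],"turn":[0,0,0],"grip":-1},{"slide":[0,0,-0.135],"turn":[0,0,0],"grip":-1}]'; python3 go.py 365 -165 180 69
```

```text
time: 20.1
eef_pos: [505.4, -280.2, 47.1]
tcp_rot: [-0.567, -3.085, -0.003]
contact_force: [0.7, 0.0, -0.6]
opening: 25.8
time: 20.6
eef_pos: [508.8, -282.4, 186.8]
tcp_rot: [0.567, 3.085, 0.001]
contact_force: [0.3, -0.5, 0.8]
opening: 0.1
slide [0.1762 0.0586 0.006 ] turn [0.001 0.004 0.003] | at [ 508.8 -282.4  186.8] t 20.6 F [ 0.3 -0.5  0.8] open 0.1 q [-0.13  0.35  0.68  1.84 -0.25  1.04  1.86]
```

```bash
python3 -m inch '[{"slide":[0.044,0.015,0],"turn":[0,0,0],"grip":-1},{"slide":[0.088,0.03,0],"turn":[0,0,0],"grip":-1},{"slide":[0.132,0.044,0],"turn":[0,0,0],"grip":-1},{"slide":[0.17,0.057,0],"turn":[0,0,0],"grip":-1},{"slide":[0.176,0.0586,0],"turn":[0,0,0],"grip":-1},{"slide":[0.176,0.0586,0],"turn":[0,0,0],"grip":-1}]'; python3 go.py 365 -165 55 69
python3 - <<'E'
from plant import read_camera
import cv2,numpy as np
a=read_camera("top")["color"]; b=read_camera("side")["color"]
cv2.imwrite("top2_raw.png",a);cv2.imwrite("side2_raw.png",b)
f=lambda i,y,x,h,w,W,H:cv2.resize(i[y:y+h,x:x+w],(W,H),interpolation=cv2.INTER_CUBIC)
cv2.imwrite("pics/v11.png",np.hstack([f(a,150,340,150,150,380,380),f(b,180,220,190,200,400,380)]))
E
```

```text
time: 21.2
eef_pos: [363.9, -163.8, 185.3]
tcp_rot: [0.565, 3.086, 0.004]
contact_force: [0.4, 0.1, -0.5]
opening: -0.2
slide [-0.001  -0.0011  0.1303] turn [0.003 0.004 0.005] | at [ 363.9 -163.8  185.3] t 21.2 F [ 0.4  0.1 -0.5] open -0.2 q [-0.36 -0.11  0.66  2.24  0.07  0.99  1.47]
```

View pics/v11.png

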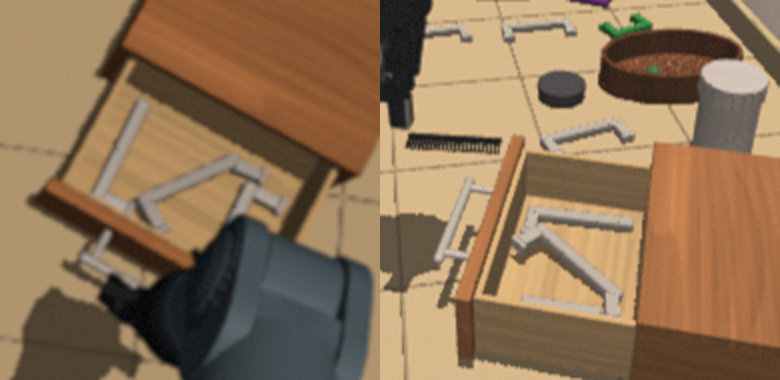

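All three misfits lie low in the drawer. In the side view they are at about (580,222), (575,265) and (565,303), and none stands above the rim. I go down in front of the handle and push.

```bash
python3 -m inch '[{"slide":[0,0,0.03],"turn":[0,0,0],"grip":-1},{"slide":[0,0,0.07],"turn":[0,0,0],"grip":-1},{"slide":[0,0,0.11],"turn":[0,0,0],"grip":-1},{"slide":[0,0,0.13],"turn":[0,0,0],"grip":-1},{"slide":[0,0,0.132],"turn":[0,0,0],"grip":-1},{"slide":[0,0,0.132],"turn":[0,0,0],"grip":-1}]'; python3 go.py 402 -178 52 69;python3 go.py 535 -228 52 69
```

```text
time: 21.9
eef_pos: [367.8, -167.3, 54.2]
tcp_rot: [0.569, 3.084, -0.004]
contact_force: [0.3, 0.8, 0.5]
opening: 0.1
slide [-0.0358  0.0022  0.0024] turn [-0.001  0.006  0.001] | at [ 367.8 -167.3   54.2] t 21.9 F [0.3 0.8 0.5] open 0.1 q [-0.3   0.23  0.68  2.33 -0.23  0.64  1.75]
slide [-0.1779  0.003   0.0033] turn [-0.001  0.006  0.001] | at [ 367.8 -167.3   54.2] t 21.9 F [0.3 0.8 0.5] open 0.1 q [-0.3   0.23  0.68  2.33 -0.23  0.64  1.75]
```

```bash
python3 -m inch '[{"slide":[-0.01,0.001,0.002],"turn":[0,0,0],"grip":-1},{"slide":[-0.02,0.001,0.002],"turn":[0,0,0],"grip":-1},{"slide":[-0.03,0.001,0.002],"turn":[0,0,0],"grip":-1},{"slide":[-0.04,0.001,0.002],"turn":[0,0,0],"grip":-1},{"slide":[-0.052,0.001,0.002],"turn":[0,0,0],"grip":-1},{"slide":[-0.064,0.001,0.002],"turn":[0,0,0],"grip":-1},{"slide":[-0.076,0.001,0.002],"turn":[0,0,0],"grip":-1},{"slide":[-0.088,0.002,0.002],"turn":[0,0,0],"grip":-1},{"slide":[-0.1,0.002,0.002],"turn":[0,0,0],"grip":-1},{"slide":[-0.112,0.002,0.002],"turn":[0,0,0],"grip":-1}]'; python3 go.py 535 -228 52 69; python3 -m inch '[{"slide":[-0.01,0.001,0],"turn":[0,0,0],"grip":-1},{"slide":[-0.02,0.001,0],"turn":[0,0,0],"grip":-1},{"slide":[-0.03,0.001,0],"turn":[0,0,0],"grip":-1},{"slide":[-0.04,0.001,0],"turn":[0,0,0],"grip":-1}]'; python3 go.py 535 -228 52 69
```

```text
time: 22.9
eef_pos: [473.7, -205.9, 52.7]
tcp_rot: [0.57, 3.084, -0.004]
contact_force: [-1.7, -0.2, 0.2]
opening: 0.2
slide [-0.0651  0.0013  0.001 ] turn [-0.002  0.005  0.001] | at [ 473.7 -205.9   52.7] t 22.9 F [-1.7 -0.2  0.2] open 0.2 q [-0.19  0.43  0.61  2.07 -0.36  0.74  1.85]
time: 23.3
eef_pos: [512.0, -219.5, 52.7]
tcp_rot: [0.57, 3.085, -0.004]
contact_force: [-1.5, 0.2, -0.5]
opening: 0.2
slide [-0.0246  0.0003  0.0008] turn [-0.002  0.005  0.001] | at [ 512.  -219.5   52.7] t 23.3 F [-1.5  0.2 -0.5] open 0.2 q [-0.16  0.5   0.59  1.98 -0.39  0.78  1.86]
```

Pushing at about 1.5 N, as expected. I continue gently to the stop.

```bash
python3 -m inch '[{"slide":[-0.006,0,0],"turn":[0,0,0],"grip":-1},{"slide":[-0.012,0,0],"turn":[0,0,0],"grip":-1},{"slide":[-0.018,0,0],"turn":[0,0,0],"grip":-1},{"slide":[-0.022,0,0],"turn":[0,0,0],"grip":-1},{"slide":[-0.022,0,0],"turn":[0,0,0],"grip":-1}]'; python3 -m inch '[{"slide":[-0.003,0,0],"turn":[0,0,0],"grip":-1},{"slide":[-0.006,0,0],"turn":[0,0,0],"grip":-1},{"slide":[-0.006,0,0],"turn":[0,0,0],"grip":-1}]'; python3 -m inch '[{"slide":[-0.003,0,0],"turn":[0,0,0],"grip":-1},{"slide":[-0.006,0,0],"turn":[0,0,0],"grip":-1},{"slide":[-0.006,0,0],"turn":[0,0,0],"grip":-1}]'
```

```text
time: 23.8
eef_pos: [533.8, -227.4, 53.1]
tcp_rot: [0.569, 3.083, -0.004]
contact_force: [-0.2, 0.0, -0.2]
opening: 0.3
time: 24.1
eef_pos: [534.2, -227.6, 52.1]
tcp_rot: [-0.57, -3.084, -0.002]
contact_force: [-9.1, 3.3, 5.9]
opening: -0.2
time: 24.4
eef_pos: [533.9, -227.5, 50.9]
tcp_rot: [-0.568, -3.071, -0.009]
contact_force: [-11.0, 4.9, 7.9]
opening: -0.3
```

It hit a hard stop at TCP x=534, where I predicted about 535, with 12 N. I back off, lift clear and check.

```bash
python3 -m inch '[{"slide":[0.02,0,0],"turn":[0,0,0],"grip":-1},{"slide":[0.05,0,0],"turn":[0,0,0],"grip":-1},{"slide":[0.08,0,0],"turn":[0,0,0],"grip":-1},{"slide":[0.08,0,-0.05],"turn":[0,0,0],"grip":-1},{"slide":[0.08,0,-0.1],"turn":[0,0,0],"grip":-1},{"slide":[0.08,0,-0.15],"turn":[0,0,0],"grip":-1},{"slide":[0.08,-0.05,-0.17],"turn":[0,0,0],"grip":-1},{"slide":[0.08,-0.1,-0.17],"turn":[0,0,0],"grip":-1},{"slide":[0.08,-0.15,-0.17],"turn":[0,0,0],"grip":-1},{"slide":[0.08,-0.2,-0.17],"turn":[0,0,0],"grip":-1}]'; python3 -m inch '[{"slide":[0,-0.05,0],"turn":[0,0,0],"grip":-1},{"slide":[0,-0.1,0],"turn":[0,0,0],"grip":-1},{"slide":[0,-0.1,0],"turn":[0,0,0],"grip":-1},{"slide":[0,-0.1,0],"turn":[0,0,0],"grip":-1}]'
python3 - <<'E'
from plant import read_camera
import cv2,numpy as np
a=read_camera("top")["color"]; b=read_camera("side")["color"]
a0,b0=cv2.imread("top0_raw.png"),cv2.imread("side0_raw.png")
f=lambda i,y,x,h,w,W,H:cv2.resize(i[y:y+h,x:x+w],(W,H),interpolation=cv2.INTER_CUBIC)
d=cv2.absdiff(a,a0)
cv2.imwrite("pics/v12.png",np.vstack([np.hstack([f(a,60,90,225,440,440,225+75),f(b,170,200,200,260,360,300)]),np.hstack([f(d,60,90,225,440,440,300),f(a,70,360,180,170,360,300)])]))
E
```

```text
time: 25.4
eef_pos: [392.4, -385.5, 223.1]
tcp_rot: [-0.566, -3.075, -0.008]
contact_force: [1.0, -0.8, -0.7]
opening: 0.1
time: 25.8
eef_pos: [355.2, -481.0, 223.1]
tcp_rot: [-0.574, -3.074, -0.006]
contact_force: [0.9, 0.6, -1.3]
opening: -0.4
```

View pics/v12.png

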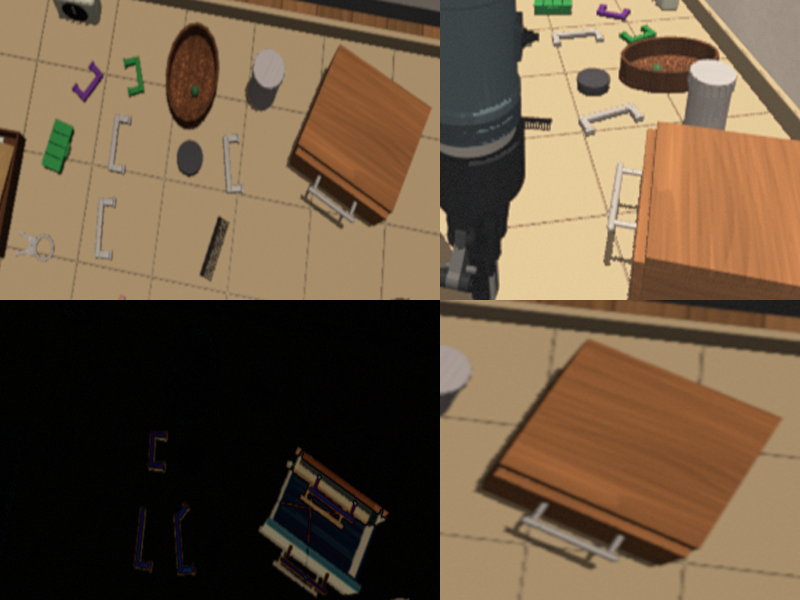

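The drawer front sits against the box. The difference image shows only the three misfits and the drawer changed. I do a last numeric check of the travel, then hand in.

Run:
```python
from h import *
from plant import r, read_camera
a,b=cv2.imread("top0_raw.png",0),cv2.cvtColor(read_camera("top")["color"],cv2.COLOR_BGR2GRAY)
t=a[244:285,366:420]; m=cv2.matchTemplate(b,t,cv2.TM_CCOEFF_NORMED); _,v,_,l=cv2.minMaxLoc(m)
d=np.array(l)-[366,244]; A0,A=[onz("top",np.array([393.,266.5])+k*d,72) for k in (0,1)]
x=(A-A0)@[.935,-.355,0]; print("travel mm",x,"score",v,"lateral",(A-A0)@[.355,.935,0])
if 145<x<178: print(r.hand_in())
```

```text
travel mm 146.2298157588331 score 0.8224806189537048 lateral -2.538434947416354
the job is handed in; nothing more can be done
None
```

The three misfits (short, bent leg, one leg) are in the drawer. It was pushed in until it met a firm stop at about 12 N, and the job was handed in at about 26 s.

**What the checks showed**
- **Contents:** before shutting, all three pulls lay low in the drawer, below the rim.
- **Everything else:** the before/after top view shows change only at the three misfits' old places and at the drawer. The pink look-alike was mostly outside that crop, so I did not check it.
- **Drawer:** the stop came at TCP x = 534 mm, where I had predicted about 535. In the last picture the front sits against the box.

**What disagreed or went wrong**
- **Drawer travel:** the last image match gave 146 mm of travel, slightly under the 150–170 mm expected, with a weak score of 0.82. I judged the drawer shut from the stop and the picture. My hand-in threshold was 145 mm, so this number does not prove it is fully shut.
- **Fingertip height:** the tips stood about 25 mm higher than the text says, so the first grasp closed above the bar and had to be repeated lower.
- **Drawer nudge:** the one-legged pull drooped in the grip and touched down with about 18 N, which pushed the drawer in about 9 mm early.
- **Camera agreement:** the two views differed by about 4 mm in x, which did not affect the grasps.

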